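# Set the ratchet to tighten and clamp the heat sink

## Task

Clamp the heat sink and circuit board in the small bench press. The ratchet is set to loosen: before moving the handle, flip its red direction lever over to the brass-dot (tighten) side; then swing the handle back counter-clockwise nearly to its stop, feeling that it free-wheels, and pump it clockwise with back-and-forth strokes until the pad holds the heat sink firmly: stop when the pull on the knob has grown about 2.5 N heavier than it was with the pad still in the air. Do not overtighten, leave the tools around the press alone, and let go at the end.

Things in the scene. Friction and masses are not known exactly. Their poses are not given: they have to be found in the camera images.
- press: Fixed portal press: grey base 150 x 210 x 15 mm, aluminium anvil plate 100 x 110 mm (top 30 mm above the bench), two steel columns at its y = +-85 mm, blue cross bar along its y (56 x 205 mm, top at 130 mm). Origin: bench level under the spindle axis, z up. At joint handle = 0 the handle points along the press's -x, roughly to the robot.
- axis_top (a point): Point on the vertical spindle axis, about which the handle turns, 165 mm above the bench. The steel ratchet head on the cross bar is a 68 mm disc around this axis, flat top at 159 mm, drawn out 57 mm (40 mm wide) towards the knob. On its top, 26 mm from the axis, a brass dot (tighten side) and a black dot (loosen side).
- knob_mid (a point): Centre of the upright black knob at the end of the handle: a cylinder of 22 mm diameter and 46 mm height, from 149 to 195 mm above the bench, this point at 172 mm, 110 mm from the spindle axis. It spins freely on its pin. The flat handle bar under it is 18 mm wide, top at 148 mm.
- handle (a joint): Swing of the ratchet handle, rad, growing clockwise seen from above (= tighten), hard stops at -0.85 and +0.85. Starts between -0.1 and 0.5, stays where left. Up to 0.35 rad of a stroke (18 teeth) can pass before it bites. Free-wheeling way: mean pull at the knob under 1.5 N with clicks up to 3 N; driving way: a steady 3 N or more.
- selector (a joint): Red direction lever on the ratchet head, rad: -0.36 loosen (as found, tip on the black-dot side), +0.36 tighten (tip on the brass-dot side). Past 0 it snaps over by itself; sprung against hard stops, 2 N at its tip moves it. Jitters by up to 0.2 rad as teeth click. At tighten the handle drives clockwise and free-wheels back; at loosen the reverse.
- lever_tip (a point): Top of the upright red tab on the lever's free end: 12 mm long, 8 mm thick across its travel, from 160 to 182 mm above the bench. The lever pivots 44 mm from the spindle axis towards the knob and reaches 49 mm back over the head, so the tab moves sideways, 17 mm either side of the handle's centre line. Seen from the knob, tighten is right, loosen left.
- pad: Rubber pad, 32 mm disc under the ram; origin: centre of its lower face, 3 to 6 mm above the heat sink at first; drops 5 mm per rad driven. Pull at the knob, square to the handle, pad in the air: 5 N moving, 3 to 5 N when held after a move (compare like moves). Once the work is bottomed it climbs 1 N per 0.15 to 0.25 rad: a rise of 1.8 to 3.5 N is right, 4 N too tight. Holds when let go.
- module: Green circuit board 76 x 90 x 4 mm with a finned aluminium heat sink (44 x 46 mm, top 30 mm above the board's underside) lying loose on the anvil plate under the pad. Origin: centre of the board's underside. The plate is sprung: under the pad it first gives 1 to 6.5 mm (unknown beforehand, pull at the knob only some 0.5 N up) before it bottoms and the pull really climbs.
- tray: White open plastic tray 75 x 110 x 28 mm beside the press, a bystander; origin at the centre of its underside.
- driver: Yellow-handled screwdriver lying beside the press, a bystander.
- flux: Amber bottle, 42 mm diameter, 75 mm high, a bystander; origin at the centre of its underside.
Mind the look-alikes: they are no part of the job. What is shaped like the module but orange, pink or purple is not meant.

How it is judged (in metres and radians):
On the way, in this order (a step that is already met when the one before it is completed fails the run):
1. the direction lever is flipped to tighten before the handle is swung back (value of joint selector above 0.12 rad and value of joint handle above -0.4 rad), for 0.2 s.
2. the handle is swung back counter-clockwise nearly to its stop, free-wheeling, lever still at tighten (value of joint handle below -0.6 rad and value of joint selector above 0.1 rad and contact force between pad and module below 1 N), for 0.1 s.
3. the pad is driven down onto the heat sink and presses on it (contact force between pad and module above 35 N), for 0.1 s.
At the end, for the whole second after the job is handed in: The pad presses the heat sink with 35 to 85 N by itself, the direction lever is still on the tighten side (above 0.1 rad), the module lies on the anvil within 12 mm of where it was, at rest (contact force between pad and module between 35 and 85 N and value of joint selector above 0.1 rad and distance of module from where it was at the start of the episode below 0.012 m and linear speed of module below 0.01 m/s); the robot touches nothing.
It fails at once if the heat sink is overtightened (pad force above 120 N) (contact force between pad and module above 120 N).
It fails at once if the module is dragged about (distance of module from where it was at the start of the episode above 0.02 m).
It fails at once if the white tray is disturbed (distance of tray from where it was at the start of the episode above 0.03 m).
It fails at once if the screwdriver is disturbed (distance of driver from where it was at the start of the episode above 0.03 m).
It fails at once if the bottle is disturbed or tipped (distance of flux from where it was at the start of the episode above 0.03 m or angle between flux's own z axis and vertical above 0.4 rad).
It also fails if it takes over 72 s, if anything falls off the work surface, if the arm or the gripper's body presses on something with over 40 N, if the wrist force passes 120 N, or if a joint passes its speed limit or range.

## Robot

A 6-joint arm with a two-finger parallel gripper is mounted at the origin on the work surface. World frame = base frame: x ahead of the robot, y to its left, z up, the work surface at z = 0. Lengths are in mm, angles in rad, forces in N, time in s.
With the tool pointing down it reaches from about 425 to 950 mm from the base axis. Payload 3.5 kg.
Tool frame: the origin (TCP) lies on the centre line of the jaws, within the pads' length; the fingertips stand 22 mm ahead of it and the grasp point (between the pads) lies 3 mm ahead of it (bot.tip_extent is the z of the fingertips in the tool frame, in mm); z points along the fingers, y is the line along which they close (so a half turn about z gives the same grasp; the last joint's range is limited). The gripper opens to 85 mm and grips with 20 to 120 N. Pads are 22 mm wide; open, the fingers measure 114 mm over their backs; the gripper's body (76 mm by 85 mm) begins 54 mm behind the grasp point. The pads swing forward as they close: fully open they stand 13 mm farther back than shut.
Start: joints at [1.026, 0.286, 1.577, -0, 1.279, -0.15], TCP at [259.584, 623.075, 253.325] pointing down, gripper open.
Joint ranges: [-2.77, 2.77], [-0.9, 2.22], [0.21, 2.48], [-1.53, 4.67], [0.24, 2.81], [-2.84, 2.84]. Speed limits (rad/s): [2.79, 2.79, 3.14, 3.14, 3.14, 3.14].

## Interface

Orientations are given as a unit quaternion [x, y, z, w].
In Python, from cell import bot, cams gives the robot as it stands. The module is installed in compiled form; this text tells all that it offers.
- The arm moves only by the tool jog_arm, never from a script. Its argument "plan" is a list of rows, each a list of 3 entries, a list of its own where there are three numbers: the turn, a rotation vector about the world's x, y, z in degrees, then the shift along the world's x, y, z in mm, then the closure, from -1 (fully open) to 1 (shut), so that 0 is half open. In form: [[[wx, wy, wz], [tx, ty, tz], claw], ...]. A call has exactly 8 rows; each row shifts and turns the commanded pose from where the row before left it; what a row does not reach is not made up. A row lasts 1/10 s, in which the tool goes at most 50 mm and 8.59 degrees, less where a joint would pass 70% of its speed; a pose out of reach is approached as far as the arm can. A call is refused whole if a number of a shift passes 50 or a number of a turn 8.59, either way. A call with a gripper value outside its range is refused whole. The fingers move at their own pace and stop on an object; the grip force is fixed at half the most. Time passes only in rows, so rows that do not move let the fingers close, or fill a call up. It gives the time, the measured TCP pose, the force, the opening and the grip force at its end, in the units of the state.
- bot.get_obs(): the state, without advancing time (a new reading comes with each control period).
- cams.get_image(name): name is "scene" or "top" or "wrist"; returns a dict with "pixels" (420x560x3 uint8, red, green, blue), "K" (3x3 intrinsics, pixels), "rvec" (rotation vector, rad) and "tvec" (3), from world to camera coordinates, as OpenCV has them; the wrist camera has in their place "tool_from_camera" (4x4, takes a point from camera to tool coordinates, whose origin is the TCP and whose axes are the flange's). Camera axes: x right, y down, z forward; pixel columns grow to the right and rows downward; lengths in mm; the calibration is good to about 2 mm. A picture is of the moment at which its call begins: read the wrist's pose just before it. There is no depth.
- bot.finish_job(): hands the job in; it is judged then, once.
The state is a dict: "clock": time; "joints": joint angles; "joint_velocities": joint speeds; "tau": joint torques, N m; "tool_pos": TCP position; "ee_rot": TCP orientation; "force": force on the tool from outside, world axes, zero at the start; "wrist_torque": the same for the moment, N m; "width": opening from 0.0 (shut) to 1.0 (fully open); "grip_force": force on a finger pad.
Only numpy, scipy, OpenCV 4.12 (cv2) and the standard library are available. Lean on these libraries where they do the work, as an engineer would, in place of code of your own. Each camera call takes 0.05 s, during which the arm holds its last target. There are 200 camera calls.

## Working session

There is one attempt and no reset: what is moved stays moved. The work goes in short steps, Python scripts to look and compute and a tool call to move; the robot and the scene stay as the last step left them, time stands still between calls to the robot, and variables do not carry over. Pictures are saved under pics/ and viewed, at most 10 in all, crops included, and the job is handed in when it is done.

Besides the shell and the picture viewer there is one more tool, called after ">>>" as name([rows], argument=value, ...), one row to a line, values as JSON. jog_arm: Moves the arm, as the interface text tells. Its arguments: {"type":"object","properties":{"plan":{"type":"array"}},"required":["plan"]}

```bash
mkdir -p pics; python3 - <<'E'
from cell import bot,cams
import cv2
o=bot.get_obs();print(o)
for n in("scene","top"):
    d=cams.get_image(n);print(n,d["K"].tolist(),d["rvec"],d["tvec"])
    cv2.imwrite(f"pics/{n}0.png",d["pixels"][:,:,::-1])
E
```

```text
{'clock': 0.0, 'joints': array([ 1.02599616e+00,  2.87198779e-01,  1.57819285e+00, -1.53997613e-05,
        1.27860779e+00, -1.49974471e-01]), 'joint_velocities': array([ 0.00277735,  0.00023342,  0.00115974, -0.00056276,  0.00019089,
        0.0015912 ]), 'tau': array([ 5.55120241e-04, -4.05986452e+01, -2.92623925e+01, -1.58082994e-04,
        5.81327069e-03,  4.26230272e-06]), 'tool_pos': array([259.27493939, 622.55344947, 251.91646468]), 'ee_rot': array([ 1.96130762e-01,  9.80577012e-01, -1.13400648e-03, -4.02751173e-04]), 'force': array([ 0.2530538 , -0.18398337,  0.01330865]), 'wrist_torque': array([-0.00571956,  0.00888618,  0.00924674]), 'grip_force': 0.0, 'width': 1.0001862196660687}
scene [[504.53745449615997, 0.0, 268.22858534695234], [0.0, 504.53745449615997, 218.72692879898818], [0.0, 0.0, 1.0]] [ 2.232355    1.27457348 -0.41474868] [-315.06894145 -353.50965915 1430.57857449]
top [[381.44160165473005, 0.0, 281.54639227330165], [0.0, 381.44160165473005, 210.9315865380314], [0.0, 0.0, 1.0]] [ 2.19064975 -2.16039658  0.143834  ] [-17.02887694 645.57904899 942.89313725]
```

View pics/scene0.png

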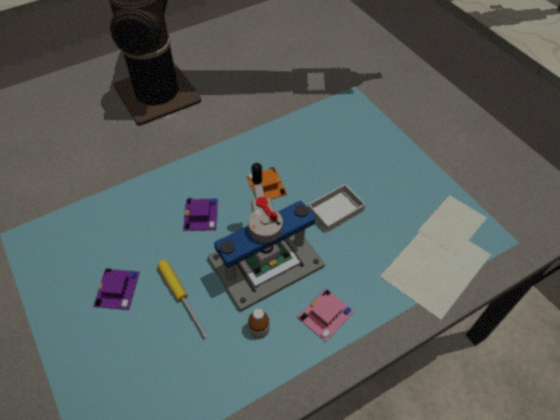

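View pics/top0.png

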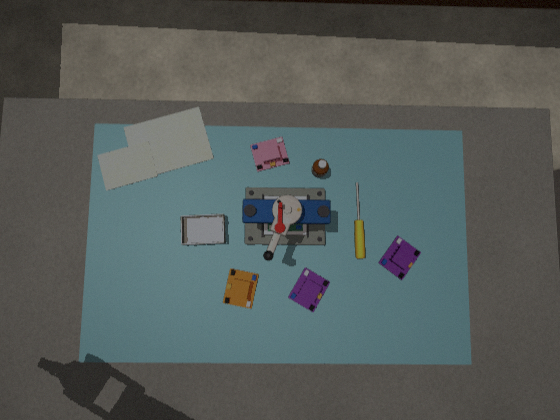

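The candidates for the work: the green module under the press at (287,212) in the top image. The look-alikes are orange (241,288), pink (270,154) and purple (309,289), (400,257). The black knob is at (268,255), the red lever spans (280,228)–(281,204), and the bottle, driver and tray sit beside the press. I'll check the ratchet head in a close crop.

```bash
cat > h.py <<'E'
import numpy as np,cv2
from cell import bot,cams
def ray(d,u,v,z):
    R=cv2.Rodrigues(np.array(d["rvec"],float))[0];t=np.array(d["tvec"],float).ravel();K=np.array(d["K"])
    c=-R.T@t;r=R.T@np.linalg.solve(K,[u,v,1.]);return (c+r*(z-c[2])/r[2])
def proj(d,p):
    return cv2.projectPoints(np.array(p,float).reshape(-1,1,3),np.array(d["rvec"],float),np.array(d["tvec"],float),np.array(d["K"]),None)[0].reshape(-1,2)
E
python3 - <<'E'
from h import *
d=cams.get_image("top");im=d["pixels"][:,:,::-1]
s=cams.get_image("scene");si=s["pixels"][:,:,::-1]
a=cv2.resize(im[175:275,235:335],(500,500),interpolation=cv2.INTER_CUBIC)
b=cv2.resize(si[150:210+40,215:315],(300,300),interpolation=cv2.INTER_CUBIC)
c=np.zeros((500,800,3),np.uint8);c[:,:500]=a;c[:300,500:]=b
cv2.imwrite("pics/crop.png",c)
print("axis",ray(d,287,211,159),"knob",ray(d,268,255,195),"tip",ray(d,281,204,182))
E
```

```text
axis [632.18466243 -17.5711258  159.        ] knob [533.95699083  22.91832867 195.        ] tip [644.82302709  -3.46224739 182.        ]
```

View pics/crop.png

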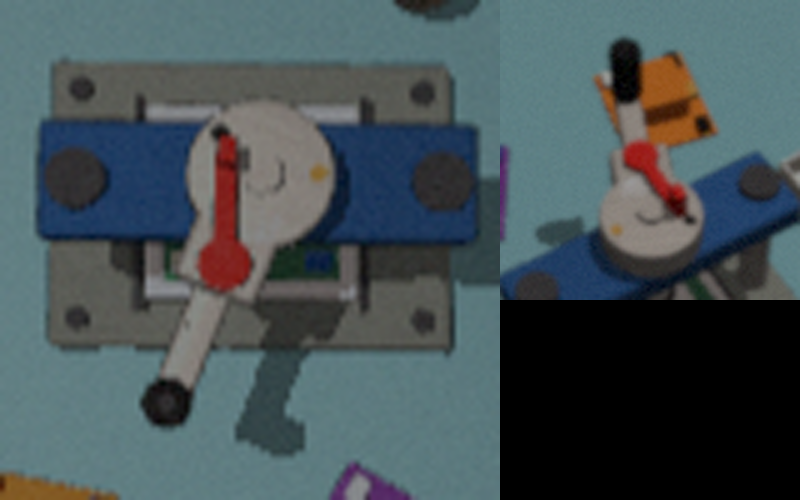

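```bash
python3 - <<'E'
from h import *
from scipy.spatial.transform import Rotation as Ro
d=cams.get_image("top");s=cams.get_image("scene")
P=lambda x,y:(235+x/5-.4,175+y/5-.4)
ax=ray(d,*P(262,173),159);kn=ray(d,*P(166,402),195);ti=ray(d,*P(227,150),182);br=ray(d,*P(318,173),160);bl=ray(d,*P(220,131),160);pv=ray(d,*P(224,264),165)
for n,v in dict(ax=ax,kn=kn,ti=ti,br=br,bl=bl,pv=pv).items(): print(n,v.round(1),"rel axis",(v-ax)[:2].round(1),np.linalg.norm((v-ax)[:2]).round(1),"scene",proj(s,v).round(0))
n1=ray(d,*P(75,178),138);n2=ray(d,*P(442,182),138);print("mid",(n1+n2)/2,n1-n2)
print("tip",bot.tip_extent, Ro.from_quat(bot.get_obs()["ee_rot"]).as_matrix().round(3))
E
```

```text
ax [636.2 -17.5 159. ] rel axis [0. 0.] 0.0 scene [[264. 221.]]
kn [534.   23.3 195. ] rel axis [-102.3   40.9] 110.2 scene [[256. 167.]]
ti [643.5  -1.3 182. ] rel axis [ 7.2 16.2] 17.8 scene [[273. 214.]]
br [636.5 -42.6 160. ] rel axis [  0.3 -25.1] 25.1 scene [[253. 227.]]
bl [654.8   1.6 160. ] rel axis [18.6 19.1] 26.6 scene [[278. 224.]]
pv [594.8  -0.9 165. ] rel axis [-41.5  16.6] 44.7 scene [[261. 201.]]
mid [635.39896214 -16.89478911 138.        ] [ -0.7161447  168.60242921   0.        ]
tip 22.0 [[-0.923  0.385 -0.   ]
 [ 0.385  0.923 -0.001]
 [ 0.    -0.001 -1.   ]]
```

>>> jog_arm([
  [[0, 0, 0], [25, -37, 0], 1],
  [[0, 0, 0], [25, -37, 0], 1],
  [[0, 0, 0], [25, -37, 0], 1],
  [[0, 0, 0], [25, -37, 0], 1],
  [[0, 0, 0], [25, -37, 0], 1],
  [[0, 0, 0], [25, -37, 0], 1],
  [[0, 0, 0], [25, -37, 0], 1],
  [[0, 0, 0], [25, -37, 0], 1],
])

```text
clock: 1.1
tool_pos: [460.3, 325.5, 253.5]
ee_rot: [0.196, 0.981, 0.0, 0.0]
force: [0.7, 0.0, -0.7]
width: -0.001
grip_force: 0.0
```

>>> jog_arm([
  [[0, 0, 0], [25, -37, 0], 1],
  [[0, 0, 0], [25, -37, 0], 1],
  [[0, 0, 0], [25, -37, 0], 1],
  [[0, 0, 0], [25, -37, 0], 1],
  [[0, 0, 0], [25, -37, 0], 1],
  [[0, 0, 0], [25, -37, 0], 1],
  [[0, 0, 0], [25, -37, 0], 1],
  [[0, 0, 0], [20, -30, 0], 1],
])

```text
clock: 1.9
tool_pos: [655.6, 35.7, 253.3]
ee_rot: [0.197, 0.98, -0.0, 0.0]
force: [-1.3, 0.4, 0.6]
width: 0.001
grip_force: 0.0
```

>>> jog_arm([
  [[0, 0, 0], [0, 0, -15], 1],
  [[0, 0, 0], [0, 0, -15], 1],
  [[0, 0, 0], [0, 0, -15], 1],
  [[0, 0, 0], [0, 0, -12], 1],
  [[0, 0, 0], [0, 0, -8], 1],
  [[0, 0, 0], [0, 0, 0], 1],
  [[0, 0, 0], [0, 0, 0], 1],
  [[0, 0, 0], [0, 0, 0], 1],
])

```text
clock: 2.7
tool_pos: [655.1, 38.3, 189.4]
ee_rot: [0.196, 0.981, 0.0, 0.001]
force: [-0.3, 0.4, -0.1]
width: 0.003
grip_force: 0.0
```

```bash
python3 - <<'E'
from h import *
o=bot.get_obs();w=cams.get_image("wrist")
print(o["tool_pos"],o["force"])
cv2.imwrite("pics/w1.png",w["pixels"][:,:,::-1])
E
```

```text
[655.10056412  38.2729075  189.43595141] [-0.34359029  0.42521893 -0.1131866 ]
```

View pics/w1.png

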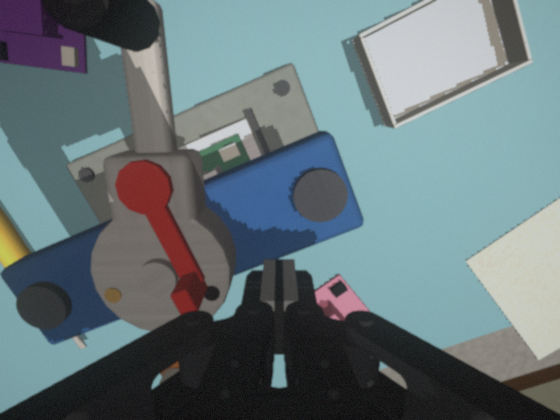

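>>> jog_arm([
  [[0, 0, 0], [-2.2, -5.6, 0], 1],
  [[0, 0, 0], [-2.2, -5.6, 0], 1],
  [[0, 0, 0], [-2.2, -5.6, 0], 1],
  [[0, 0, 0], [-2.2, -5.6, 0], 1],
  [[0, 0, 0], [-2.2, -5.6, 0], 1],
  [[0, 0, 0], [-1.5, -3.7, 0], 1],
  [[0, 0, 0], [-1.5, -3.7, 0], 1],
  [[0, 0, 0], [-1.1, -2.8, 0], 1],
])

```text
clock: 3.55
tool_pos: [639.3, -0.5, 188.3]
ee_rot: [0.196, 0.981, -0.0, -0.0]
force: [0.5, 0.2, 0.3]
width: -0.0
grip_force: 0.0
```

```bash
python3 - <<'E'
from h import *
o=bot.get_obs();w=cams.get_image("wrist")
print(o["tool_pos"],o["force"])
cv2.imwrite("pics/w2.png",w["pixels"][:,:,::-1])
E
```

```text
[ 6.39271032e+02 -5.38337195e-01  1.88264019e+02] [0.51890532 0.21639703 0.2988811 ]
```

View pics/w2.png

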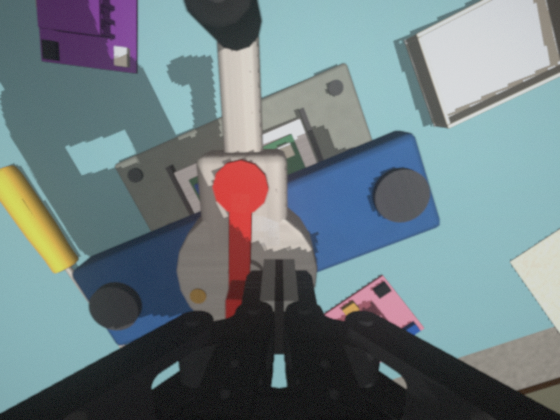

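The picture shows the lever about on the centre line: tab (238,300), pivot (241,185), brass dot (198,296) further left. I'll push on, then back off.

>>> jog_arm([
  [[0, 0, 0], [-1.1, -2.8, 0], 1],
  [[0, 0, 0], [-1.1, -2.8, 0], 1],
  [[0, 0, 0], [-1.1, -2.8, 0], 1],
  [[0, 0, 0], [-0.8, -1.9, 0], 1],
  [[0, 0, 0], [0, 0, 0], 1],
  [[0, 0, 0], [0, 0, 0], 1],
  [[0, 0, 0], [0, 0, 0], 1],
  [[0, 0, 0], [0, 0, 0], 1],
])

```text
clock: 4.4
tool_pos: [635.5, -9.7, 188.3]
ee_rot: [0.196, 0.981, 0.001, 0.0]
force: [1.9, 4.7, -0.9]
width: 0.001
grip_force: 2.6
```

>>> jog_arm([
  [[0, 0, 0], [3, 7, 0], 1],
  [[0, 0, 0], [4, 10, 0], 1],
  [[0, 0, 0], [4, 10, 0], 1],
  [[0, 0, 0], [0, 0, 20], 1],
  [[0, 0, 0], [0, 0, 30], 1],
  [[0, 0, 0], [0, 0, 20], 1],
  [[0, 0, 0], [0, 0, 0], 1],
  [[0, 0, 0], [0, 0, 0], 1],
])

```text
clock: 5.2
tool_pos: [646.4, 16.9, 258.1]
ee_rot: [0.196, 0.981, -0.0, 0.0]
force: [-0.1, -0.6, -0.2]
width: -0.004
grip_force: 0.0
```

```bash
python3 - <<'E'
from h import *
o=bot.get_obs();w=cams.get_image("wrist")
print(o["tool_pos"],o["force"])
cv2.imwrite("pics/w3.png",w["pixels"][:,:,::-1])
E
```

```text
[646.44614014  16.85520967 258.1037364 ] [-0.05630302 -0.60123366 -0.21391001]
```

View pics/w3.png

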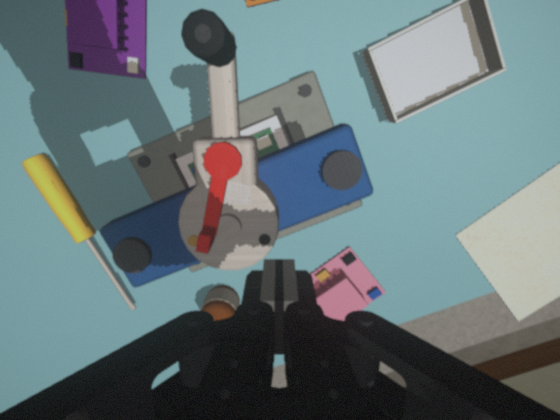

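The lever now lies on the brass side: tab (205,242), brass dot (193,240), black dot (265,239). The handle hasn't moved. Next, the knob.

>>> jog_arm([
  [[0, 0, 0], [-20, 1, 0], -0.3],
  [[0, 0, 0], [-30, 2, 0], -0.3],
  [[0, 0, 0], [-30, 2, 0], -0.3],
  [[0, 0, 0], [-20, 1, 0], -0.3],
  [[0, 0, 0], [-12.4, 0.5, 0], -0.3],
  [[0, 0, 0], [0, 0, -5], -0.3],
  [[0, 0, 0], [0, 0, -5], -0.3],
  [[0, 0, 0], [0, 0, 0], -0.3],
])

```text
clock: 6.05
tool_pos: [534.1, 23.0, 246.7]
ee_rot: [0.196, 0.981, -0.0, -0.001]
force: [-0.8, 0.6, 0.3]
width: 0.649
grip_force: 0.0
```

```bash
python3 - <<'E'
from h import *
o=bot.get_obs();w=cams.get_image("wrist")
print(o["tool_pos"],o["force"],o["width"])
cv2.imwrite("pics/w4.png",w["pixels"][:,:,::-1])
T=np.array(w["tool_from_camera"]);from scipy.spatial.transform import Rotation as Ro
R=Ro.from_quat(o["ee_rot"]).as_matrix()
p=R.T@(np.array([534,23.4,195])-o["tool_pos"]);q=np.linalg.inv(T)@np.r_[p,1];u=np.array(w["K"])@q[:3];print("expected knob top",u/u[2])
E
```

```text
[534.06136574  22.98826547 246.72829083] [-0.75500791  0.5934564   0.31636023] 0.6494044343046371
expected knob top [277.12720074 248.60596864   1.        ]
```

View pics/w4.png

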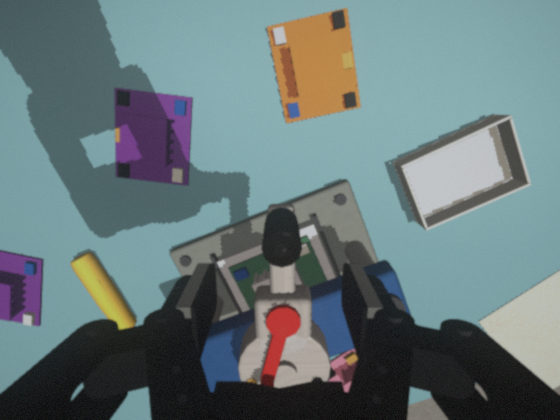

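The knob top at (280,248) sits where expected, between the fingers. Descending and gripping.

>>> jog_arm([
  [[0, 0, 0], [0, 0, -15], -0.3],
  [[0, 0, 0], [0, 0, -15], -0.3],
  [[0, 0, 0], [0, 0, -15], -0.3],
  [[0, 0, 0], [0, 0, -13], -0.3],
  [[0, 0, 0], [0, 0, -10], -0.3],
  [[0, 0, 0], [0, 0, 0], 0.5],
  [[0, 0, 0], [0, 0, 0], 1],
  [[0, 0, 0], [0, 0, 0], 1],
])

```text
clock: 6.9
tool_pos: [534.4, 23.1, 181.0]
ee_rot: [0.196, 0.981, 0.0, 0.001]
force: [-0.7, 0.0, -1.2]
width: 0.238
grip_force: 58.7
```

>>> jog_arm([
  [[0, 0, 0], [0, 0, 0], 1],
  [[0, 0, 0], [0, 0, 0], 1],
  [[0, 0, 0], [0, 0, 0], 1],
  [[0, 0, 0], [0, 0, 0], 1],
  [[0, 0, 0], [0, 0, 0], 1],
  [[0, 0, 0], [0, 0, 0], 1],
  [[0, 0, 0], [0, 0, 0], 1],
  [[0, 0, 0], [0, 0, 0], 1],
])

```text
clock: 7.7
tool_pos: [534.3, 23.0, 180.9]
ee_rot: [0.196, 0.981, 0.0, 0.001]
force: [0.8, -0.7, 3.5]
width: 0.241
grip_force: 58.8
```

```bash
cat > arc.py <<'E'
# usage: arc.py start_angle a1 a2 ...  prints shifts for waypoints; also state
from h import *
import sys
ax=np.array([636.2,-17.5])
def pt(a): return ax+110.2*np.array([-np.cos(a),np.sin(a)])
def state():
    o=bot.get_obs();p=o["tool_pos"][:2]-ax;a=np.arctan2(p[1],-p[0])
    t=np.array([np.sin(a),np.cos(a)]) # clockwise tangent
    print("t",round(o["clock"],2),"ang",round(a,3),"r",round(np.linalg.norm(p),1),"pull(ccw on tool)",round(-o["force"][:2]@t,2),"radial",round(o["force"][:2]@[-np.cos(a),np.sin(a)],2),"F",o["force"].round(1),"z",o["tool_pos"][2].round(1))
    return a
if __name__=="__main__":
    a0=state()
    A=[float(x) for x in sys.argv[1:]]
    for i in range(len(A)-1): print(A[i+1],(pt(A[i+1])-pt(A[i])).round(1))
E
python3 arc.py .381 .33 .25 .15 .05 -.05 -.15 -.25 -.35 -.45 -.54 -.62 -.68 -.72 -.74
```

```text
t 7.7 ang 0.379 r 109.6 pull(ccw on tool) 0.35 radial -1.03 F [ 0.8 -0.7  3.5] z 180.9
0.33 [-2.  -5.3]
0.25 [-2.5 -8.4]
0.15 [ -2.2 -10.8]
0.05 [ -1.1 -11. ]
-0.05 [  0. -11.]
-0.15 [  1.1 -11. ]
-0.25 [  2.2 -10.8]
-0.35 [  3.3 -10.5]
-0.45 [  4.3 -10.1]
-0.54 [ 4.7 -8.7]
-0.62 [ 4.8 -7.4]
-0.68 [ 4.  -5.3]
-0.72 [ 2.8 -3.4]
-0.74 [ 1.5 -1.6]
```

>>> jog_arm([
  [[0, 0, 0], [-2, -5.3, 0], 1],
  [[0, 0, 0], [-2.5, -8.4, 0], 1],
  [[0, 0, 0], [-2.2, -10.8, 0], 1],
  [[0, 0, 0], [-1.1, -11, 0], 1],
  [[0, 0, 0], [0, -11, 0], 1],
  [[0, 0, 0], [1.1, -11, 0], 1],
  [[0, 0, 0], [2.2, -10.8, 0], 1],
  [[0, 0, 0], [0, 0, 0], 1],
])

```text
clock: 8.5
tool_pos: [531.3, -46.8, 180.9]
ee_rot: [0.197, 0.98, 0.001, 0.003]
force: [7.3, 2.0, 0.5]
width: 0.24
grip_force: 58.9
```

```bash
python3 arc.py
```

```text
t 8.5 ang -0.273 r 108.9 pull(ccw on tool) -0.01 radial -7.55 F [7.3 2.  0.5] z 180.9
```

>>> jog_arm([
  [[0, 0, 0], [4.5, -10.2, 0], 1],
  [[0, 0, 0], [4.3, -10.1, 0], 1],
  [[0, 0, 0], [4.7, -8.7, 0], 1],
  [[0, 0, 0], [4.8, -7.4, 0], 1],
  [[0, 0, 0], [4, -5.3, 0], 1],
  [[0, 0, 0], [2.8, -3.4, 0], 1],
  [[0, 0, 0], [1.5, -1.6, 0], 1],
  [[0, 0, 0], [0, 0, 0], 1],
])

```text
clock: 9.3
tool_pos: [557.3, -92.0, 180.8]
ee_rot: [0.197, 0.98, 0.001, 0.001]
force: [5.6, 5.7, 3.0]
width: 0.242
grip_force: 59.2
```

```bash
python3 arc.py -.74 -.68 -.58 -.45 -.32 -.2 -.1 0; python3 arc.py  0 .12 .24 .36 .48 .6 .7 .74
```

```text
t 9.3 ang -0.756 r 108.5 pull(ccw on tool) -0.3 radial -8.03 F [5.6 5.7 3. ] z 180.8
-0.68 [-4.3  5. ]
-0.58 [-6.5  8.9]
-0.45 [-7.1 12.5]
-0.32 [-5.4 13.3]
-0.2 [-3.4 12.8]
-0.1 [-1.6 10.9]
0.0 [-0.6 11. ]
t 9.3 ang -0.756 r 108.5 pull(ccw on tool) -0.3 radial -8.03 F [5.6 5.7 3. ] z 180.8
0.12 [ 0.8 13.2]
0.24 [ 2.4 13. ]
0.36 [ 3.9 12.6]
0.48 [ 5.4 12.1]
0.6 [ 6.8 11.3]
0.7 [6.7 8.8]
0.74 [2.9 3.3]
```

```bash
sed -i 's/636.2,-17.5/637.05,-16.4/;s/110.2/110/' arc.py; python3 arc.py -.756 -.676 -.596 -.516 -.456 -.406 -.356 -.306 -.256; echo; python3 arc.py -.256 -.206 -.156 -.106 -.056 -.006 .044 .094 .144 .194 .244 .294 .344 .394 .444 .494 .544 .594 .644 .694 .744 .77
```

```text
t 9.3 ang -0.758 r 109.9 pull(ccw on tool) -0.28 radial -8.03 F [5.6 5.7 3. ] z 180.8
-0.676 [-5.8  6.6]
-0.596 [-5.2  7.1]
-0.516 [-4.6  7.5]
-0.456 [-3.1  5.8]
-0.406 [-2.3  5. ]
-0.356 [-2.   5.1]
-0.306 [-1.8  5.2]
-0.256 [-1.5  5.3]

t 9.3 ang -0.758 r 109.9 pull(ccw on tool) -0.28 radial -8.03 F [5.6 5.7 3. ] z 180.8
-0.206 [-1.3  5.4]
-0.156 [-1.   5.4]
-0.106 [-0.7  5.5]
-0.056 [-0.4  5.5]
-0.006 [-0.2  5.5]
0.044 [0.1 5.5]
0.094 [0.4 5.5]
0.144 [0.7 5.5]
0.194 [0.9 5.4]
0.244 [1.2 5.4]
0.294 [1.5 5.3]
0.344 [1.7 5.2]
0.394 [2.  5.1]
0.444 [2.2 5. ]
0.494 [2.5 4.9]
0.544 [2.7 4.8]
0.594 [3.  4.6]
0.644 [3.2 4.5]
0.694 [3.4 4.3]
0.744 [3.6 4.1]
0.77 [2.  2.1]
```

>>> jog_arm([
  [[0, 0, 0], [-4.7, 7.6, 0], 1],
  [[0, 0, 0], [-5.2, 7.1, 0], 1],
  [[0, 0, 0], [-4.6, 7.5, 0], 1],
  [[0, 0, 0], [-3.1, 5.8, 0], 1],
  [[0, 0, 0], [-2.3, 5, 0], 1],
  [[0, 0, 0], [-2, 5.1, 0], 1],
  [[0, 0, 0], [-1.8, 5.2, 0], 1],
  [[0, 0, 0], [-1.5, 5.3, 0], 1],
])

```text
clock: 10.1
tool_pos: [531.0, -44.8, 180.8]
ee_rot: [0.196, 0.981, -0.002, 0.001]
force: [1.4, -4.4, 4.1]
width: 0.243
grip_force: 59.4
```

```bash
python3 arc.py
```

```text
t 10.1 ang -0.262 r 109.8 pull(ccw on tool) 4.62 radial -0.19 F [ 1.4 -4.4  4.1] z 180.8
```

>>> jog_arm([
  [[0, 0, 0], [-1.3, 5.4, 0], 1],
  [[0, 0, 0], [-1, 5.4, 0], 1],
  [[0, 0, 0], [-0.7, 5.5, 0], 1],
  [[0, 0, 0], [-0.4, 5.5, 0], 1],
  [[0, 0, 0], [-0.2, 5.5, 0], 1],
  [[0, 0, 0], [0.1, 5.5, 0], 1],
  [[0, 0, 0], [0.4, 5.5, 0], 1],
  [[0, 0, 0], [0.7, 5.5, 0], 1],
])

```text
clock: 10.9
tool_pos: [528.2, -1.2, 180.8]
ee_rot: [0.196, 0.981, -0.002, -0.0]
force: [0.7, -5.5, 5.8]
width: 0.242
grip_force: 59.6
```

```bash
python3 arc.py
```

```text
t 10.9 ang 0.139 r 109.9 pull(ccw on tool) 5.31 radial -1.45 F [ 0.7 -5.5  5.8] z 180.8
```

>>> jog_arm([
  [[0, 0, 0], [0.9, 5.4, 0], 1],
  [[0, 0, 0], [1.2, 5.4, 0], 1],
  [[0, 0, 0], [1.5, 5.3, 0], 1],
  [[0, 0, 0], [1.7, 5.2, 0], 1],
  [[0, 0, 0], [2, 5.1, 0], 1],
  [[0, 0, 0], [0, 0, 0], 1],
  [[0, 0, 0], [0, 0, 0], 1],
  [[0, 0, 0], [0, 0, 0], 1],
])

```text
clock: 11.7
tool_pos: [535.3, 25.5, 180.7]
ee_rot: [0.196, 0.981, -0.002, -0.001]
force: [-1.2, -5.1, 7.8]
width: 0.24
grip_force: 59.6
```

```bash
python3 arc.py
```

```text
t 11.7 ang 0.391 r 110.1 pull(ccw on tool) 5.2 radial -0.84 F [-1.2 -5.1  7.8] z 180.7
```

>>> jog_arm([
  [[0, 0, 0], [0, 0, 0], 1],
  [[0, 0, 0], [0, 0, 0], 1],
  [[0, 0, 0], [0, 0, 0], 1],
  [[0, 0, 0], [2.2, 5, 0], 1],
  [[0, 0, 0], [2.5, 4.9, 0], 1],
  [[0, 0, 0], [2.7, 4.8, 0], 1],
  [[0, 0, 0], [3, 4.6, 0], 1],
  [[0, 0, 0], [3.2, 4.5, 0], 1],
])

```text
clock: 12.5
tool_pos: [548.4, 49.0, 180.7]
ee_rot: [0.196, 0.981, -0.002, -0.001]
force: [-2.4, -4.5, 7.6]
width: 0.24
grip_force: 59.7
```

```bash
cat > avg.py <<'E'
from arc import *
state()
for i in range(3): cams.get_image("top"); state()
E
python3 avg.py
```

```text
t 12.5 ang 0.636 r 110.2 pull(ccw on tool) 5.04 radial -0.77 F [-2.4 -4.5  7.6] z 180.7
t 12.55 ang 0.642 r 110.2 pull(ccw on tool) 4.55 radial 0.2 F [-2.9 -3.5  7.4] z 180.7
t 12.6 ang 0.641 r 110.2 pull(ccw on tool) 3.85 radial -0.58 F [-1.8 -3.4  7.6] z 180.7
t 12.65 ang 0.64 r 110.2 pull(ccw on tool) 3.99 radial -0.95 F [-1.6 -3.8  6.7] z 180.7
```

>>> jog_arm([
  [[0, 0, 0], [3.4, 4.3, 0], 1],
  [[0, 0, 0], [3.6, 4.1, 0], 1],
  [[0, 0, 0], [2, 2.1, 0], 1],
  [[0, 0, 0], [0, 0, 0], 1],
  [[0, 0, 0], [0, 0, 0], 1],
  [[0, 0, 0], [0, 0, 0], 1],
  [[0, 0, 0], [0, 0, 0], 1],
  [[0, 0, 0], [0, 0, 0], 1],
])

```text
clock: 13.45
tool_pos: [557.3, 59.7, 180.7]
ee_rot: [0.196, 0.981, -0.002, -0.002]
force: [-2.7, -3.7, 8.5]
width: 0.247
grip_force: 59.8
```

```bash
python3 avg.py; python3 arc.py .77 .69 .59 .49 .39 .29 .19 .09 -.01 -.11 -.21 -.31 -.41 -.51 -.61 -.69 -.76 
```

```text
t 13.45 ang 0.762 r 110.2 pull(ccw on tool) 4.52 radial -0.62 F [-2.7 -3.7  8.5] z 180.7
t 13.5 ang 0.762 r 110.2 pull(ccw on tool) 3.86 radial -0.38 F [-2.4 -3.1  8. ] z 180.7
t 13.55 ang 0.762 r 110.2 pull(ccw on tool) 3.45 radial -0.18 F [-2.3 -2.6  7.5] z 180.7
t 13.6 ang 0.762 r 110.2 pull(ccw on tool) 4.8 radial -0.6 F [-2.9 -3.9  7.3] z 180.7
t 13.6 ang 0.762 r 110.2 pull(ccw on tool) 4.8 radial -0.6 F [-2.9 -3.9  7.3] z 180.7
0.69 [-5.9 -6.6]
0.59 [-6.6 -8.8]
0.49 [-5.7 -9.4]
0.39 [-4.7 -9.9]
0.29 [ -3.7 -10.4]
0.19 [ -2.6 -10.7]
0.09 [ -1.5 -10.9]
-0.01 [ -0.4 -11. ]
-0.11 [  0.7 -11. ]
-0.21 [  1.8 -10.9]
-0.31 [  2.8 -10.6]
-0.41 [  3.9 -10.3]
-0.51 [ 4.9 -9.9]
-0.61 [ 5.8 -9.3]
-0.69 [ 5.3 -7. ]
-0.76 [ 5.1 -5.8]
```

>>> jog_arm([
  [[0, 0, 0], [-5.9, -6.6, 0.5], 1],
  [[0, 0, 0], [-6.6, -8.8, 0.5], 1],
  [[0, 0, 0], [-5.7, -9.4, 0], 1],
  [[0, 0, 0], [-4.7, -9.9, 0], 1],
  [[0, 0, 0], [-3.7, -10.4, 0], 1],
  [[0, 0, 0], [-2.6, -10.7, 0], 1],
  [[0, 0, 0], [-1.5, -10.9, 0], 1],
  [[0, 0, 0], [-0.4, -11, 0], 1],
])

```text
clock: 14.4
tool_pos: [527.0, -17.1, 180.9]
ee_rot: [0.196, 0.981, 0.001, 0.0]
force: [6.0, 0.3, -1.4]
width: 0.243
grip_force: 59.1
```

```bash
python3 arc.py
```

```text
t 14.4 ang -0.007 r 110.0 pull(ccw on tool) -0.23 radial -6.02 F [ 6.   0.3 -1.4] z 180.9
```

>>> jog_arm([
  [[0, 0, 0], [0.7, -11, 0], 1],
  [[0, 0, 0], [1.8, -10.9, 0], 1],
  [[0, 0, 0], [2.8, -10.6, 0], 1],
  [[0, 0, 0], [3.9, -10.3, 0], 1],
  [[0, 0, 0], [4.9, -9.9, 0], 1],
  [[0, 0, 0], [5.8, -9.3, 0], 1],
  [[0, 0, 0], [5.3, -7, 0], 1],
  [[0, 0, 0], [5.1, -5.8, 0], 1],
])

```text
clock: 15.2
tool_pos: [557.6, -91.9, 180.9]
ee_rot: [0.196, 0.981, -0.0, -0.001]
force: [1.0, 2.0, 0.3]
width: 0.246
grip_force: 59.2
```

```bash
python3 avg.py
```

```text
t 15.2 ang -0.76 r 109.6 pull(ccw on tool) -0.77 radial -2.15 F [1.  2.  0.3] z 180.9
t 15.25 ang -0.769 r 109.6 pull(ccw on tool) 0.68 radial -1.77 F [ 1.7  0.7 -0.1] z 180.9
t 15.3 ang -0.763 r 109.6 pull(ccw on tool) 0.23 radial -1.85 F [ 1.5  1.1 -0.2] z 180.9
t 15.35 ang -0.759 r 109.6 pull(ccw on tool) -0.16 radial -1.53 F [ 1.   1.2 -0.2] z 180.9
```

```bash
python3 arc.py -.76 -.69 -.62 -.57 -.52 -.47 -.42 -.37 ; python3 arc.py -.37 -.32 -.27 -.22 -.17 -.12 -.07 -.02 .03 .08 .13 .18
```

```text
t 15.35 ang -0.759 r 109.6 pull(ccw on tool) -0.16 radial -1.53 F [ 1.   1.2 -0.2] z 180.9
-0.69 [-5.1  5.8]
-0.62 [-4.7  6.1]
-0.57 [-3.1  4.6]
-0.52 [-2.9  4.7]
-0.47 [-2.6  4.8]
-0.42 [-2.4  5. ]
-0.37 [-2.1  5.1]
t 15.35 ang -0.759 r 109.6 pull(ccw on tool) -0.16 radial -1.53 F [ 1.   1.2 -0.2] z 180.9
-0.32 [-1.9  5.2]
-0.27 [-1.6  5.3]
-0.22 [-1.3  5.3]
-0.17 [-1.1  5.4]
-0.12 [-0.8  5.4]
-0.07 [-0.5  5.5]
-0.02 [-0.2  5.5]
0.03 [0.  5.5]
0.08 [0.3 5.5]
0.13 [0.6 5.5]
0.18 [0.8 5.4]
```

>>> jog_arm([
  [[0, 0, 0], [0, 0, 0], 1],
  [[0, 0, 0], [-5.1, 5.8, 0], 1],
  [[0, 0, 0], [-4.7, 6.1, 0], 1],
  [[0, 0, 0], [-3.1, 4.6, 0], 1],
  [[0, 0, 0], [-2.9, 4.7, 0], 1],
  [[0, 0, 0], [-2.6, 4.8, 0], 1],
  [[0, 0, 0], [-2.4, 5, 0], 1],
  [[0, 0, 0], [-2.1, 5.1, 0], 1],
])

```text
clock: 16.15
tool_pos: [534.6, -56.0, 181.0]
ee_rot: [0.196, 0.981, -0.002, 0.001]
force: [4.2, -6.1, -5.2]
width: 0.242
grip_force: 59.0
```

```bash
python3 avg.py
```

```text
t 16.15 ang -0.369 r 109.8 pull(ccw on tool) 7.2 radial -1.73 F [ 4.2 -6.1 -5.2] z 181.0
t 16.2 ang -0.361 r 109.8 pull(ccw on tool) 5.33 radial -1.76 F [ 3.5 -4.4 -3.5] z 181.0
t 16.25 ang -0.363 r 109.8 pull(ccw on tool) 5.74 radial -1.84 F [ 3.8 -4.7 -4.5] z 181.0
t 16.3 ang -0.364 r 109.8 pull(ccw on tool) 5.07 radial -1.15 F [ 2.9 -4.3 -3.8] z 181.0
```

>>> jog_arm([
  [[0, 0, 0], [0, 0, 0], 1],
  [[0, 0, 0], [0, 0, 0], 1],
  [[0, 0, 0], [0, 0, 0], 1],
  [[0, 0, 0], [0, 0, 0], 1],
  [[0, 0, 0], [0, 0, 0], 1],
  [[0, 0, 0], [0, 0, 0], 1],
  [[0, 0, 0], [-1.9, 5.2, 0], 1],
  [[0, 0, 0], [-1.6, 5.3, 0], 1],
])

```text
clock: 17.1
tool_pos: [531.2, -45.9, 181.0]
ee_rot: [0.196, 0.981, -0.002, 0.001]
force: [4.7, -7.2, -4.6]
width: 0.244
grip_force: 59.0
```

```bash
python3 avg.py; python3 avg.py
```

```text
t 17.1 ang -0.272 r 109.8 pull(ccw on tool) 8.24 radial -2.57 F [ 4.7 -7.2 -4.6] z 181.0
t 17.15 ang -0.264 r 109.8 pull(ccw on tool) 5.45 radial -2.67 F [ 4.  -4.6 -4.3] z 181.0
t 17.2 ang -0.266 r 109.8 pull(ccw on tool) 5.06 radial -2.79 F [ 4.  -4.1 -4.4] z 181.0
t 17.25 ang -0.267 r 109.9 pull(ccw on tool) 6.13 radial -2.63 F [ 4.1 -5.2 -4.6] z 181.0
t 17.25 ang -0.267 r 109.9 pull(ccw on tool) 6.13 radial -2.63 F [ 4.1 -5.2 -4.6] z 181.0
t 17.3 ang -0.267 r 109.8 pull(ccw on tool) 5.66 radial -3.09 F [ 4.5 -4.6 -4.8] z 181.0
t 17.35 ang -0.267 r 109.8 pull(ccw on tool) 6.45 radial -2.77 F [ 4.4 -5.5 -4.9] z 181.0
t 17.4 ang -0.268 r 109.8 pull(ccw on tool) 5.88 radial -2.92 F [ 4.4 -4.9 -4.3] z 181.0
```

>>> jog_arm([
  [[0, 0, 0], [0, 0, 0], 1],
  [[0, 0, 0], [-0.4, 1.4, 0], 1],
  [[0, 0, 0], [-0.4, 1.4, 0], 1],
  [[0, 0, 0], [-0.3, 1.4, 0], 1],
  [[0, 0, 0], [-0.3, 1.3, 0], 1],
  [[0, 0, 0], [0, 0, 0], 1],
  [[0, 0, 0], [0, 0, 0], 1],
  [[0, 0, 0], [0, 0, 0], 1],
])

```text
clock: 18.2
tool_pos: [529.8, -40.4, 181.0]
ee_rot: [0.196, 0.981, -0.002, 0.001]
force: [3.8, -5.9, -3.6]
width: 0.241
grip_force: 58.9
```

```bash
python3 avg.py; python3 avg.py
```

```text
t 18.2 ang -0.22 r 109.9 pull(ccw on tool) 6.6 radial -2.45 F [ 3.8 -5.9 -3.6] z 181.0
t 18.25 ang -0.22 r 109.9 pull(ccw on tool) 5.94 radial -2.65 F [ 3.9 -5.2 -5.1] z 181.0
t 18.3 ang -0.22 r 109.9 pull(ccw on tool) 6.86 radial -2.36 F [ 3.8 -6.2 -4.9] z 181.0
t 18.35 ang -0.22 r 109.8 pull(ccw on tool) 6.86 radial -2.64 F [ 4.1 -6.1 -4.8] z 181.0
t 18.35 ang -0.22 r 109.8 pull(ccw on tool) 6.86 radial -2.64 F [ 4.1 -6.1 -4.8] z 181.0
t 18.4 ang -0.22 r 109.9 pull(ccw on tool) 7.3 radial -2.55 F [ 4.1 -6.6 -4.2] z 181.0
t 18.45 ang -0.22 r 109.9 pull(ccw on tool) 7.3 radial -1.53 F [ 3.1 -6.8 -4.5] z 181.0
t 18.5 ang -0.22 r 109.9 pull(ccw on tool) 6.95 radial -2.13 F [ 3.6 -6.3 -5.2] z 181.0
```

>>> jog_arm([
  [[0, 0, 0], [0.3, -1.5, 0], 1],
  [[0, 0, 0], [0, 0, 0], 1],
  [[0, 0, 0], [0, 0, 0], -0.3],
  [[0, 0, 0], [0, 0, 0], -0.3],
  [[0, 0, 0], [0, 0, 0], -0.3],
  [[0, 0, 0], [0, 0, 0], -0.3],
  [[0, 0, 0], [0, 0, 0], -0.3],
  [[0, 0, 0], [0, 0, 0], -0.3],
])

```text
clock: 19.3
tool_pos: [530.0, -40.6, 181.4]
ee_rot: [0.196, 0.981, 0.0, -0.0]
force: [0.1, 0.4, -0.7]
width: 0.649
grip_force: 0.0
```

>>> jog_arm([
  [[0, 0, 0], [0, 0, 10], -0.3],
  [[0, 0, 0], [0, 0, 20], -0.3],
  [[0, 0, 0], [0, 0, 25], -0.3],
  [[0, 0, 0], [0, 0, 25], -0.3],
  [[0, 0, 0], [-15, 0, 15], -0.3],
  [[0, 0, 0], [-15, 0, 0], -0.3],
  [[0, 0, 0], [-15, 0, 0], -0.3],
  [[0, 0, 0], [0, 0, 0], -0.3],
])

```text
clock: 20.1
tool_pos: [484.3, -40.6, 277.3]
ee_rot: [0.196, 0.981, -0.0, 0.001]
force: [0.0, 0.1, -0.2]
width: 0.653
grip_force: 0.0
```

```bash
python3 - <<'E'
from h import *
o=bot.get_obs();w=cams.get_image("wrist")
print(o["tool_pos"],o["force"],o["width"],o["clock"])
cv2.imwrite("pics/w5.png",w["pixels"][:,:,::-1])
E
```

```text
[484.28259593 -40.64793353 277.25932572] [ 0.03127881  0.10163691 -0.15073389] 0.6534102784910875 20.1
```

View pics/w5.png

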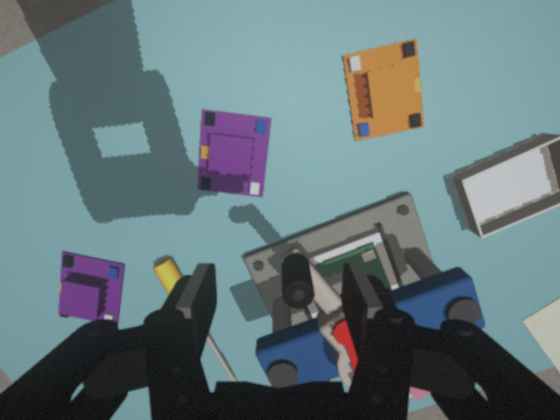

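The gripper is clear and the knob stands free at (296,280). The lever is hidden here, so I'll check it from the top camera.

```bash
python3 - <<'E'
from h import *
d=cams.get_image("top")["pixels"][175:275,235:335,::-1];s=cams.get_image("scene")["pixels"][160:260,205:305,::-1]
cv2.imwrite("pics/end.png",cv2.resize(np.hstack([d,s]),(800,400),interpolation=cv2.INTER_CUBIC))
E
```

```text
(no output)
```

View pics/end.png

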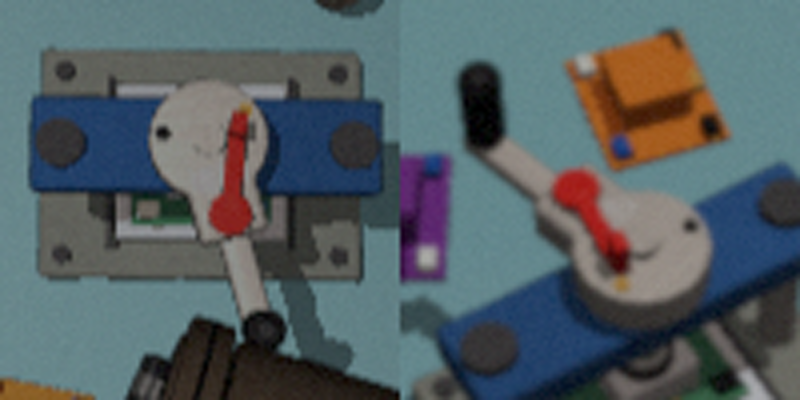

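The lever tab at (240,120) is on the brass side, and the module lies on the anvil as before. Handing in.

```bash
python3 -c "
from cell import bot
print(bot.finish_job())"
```

```text
the job is handed in; nothing more can be done
None
```

I flipped the lever to tighten, pumped the handle until the pull had risen by an estimated 2 to 2.7 N, let go of the knob and handed the job in at about 20 s; no verdict came back, and the pad force itself could not be measured.

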